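Put the step block away in its slide-lid case

TASK

The stepped calibration block has been left out on the bench. Slide the flat cover of the small low slide-lid case fully back, lay the block on its base, flat, on the floor of the open bay, and slide the cover fully shut again over it.

Things in the scene. Friction and masses are not known exactly. Their poses are not given: they have to be found in the camera images.
- step_block: Plain grey metal staircase-shaped calibration block, loose, 20 mm wide (its x), 80 mm long (y): five steps of 16 mm, 25 mm high at the -y end down to 5 mm at +y; 0.1 to 0.2 kg, balance point 11 mm from the middle towards the tall end. Origin: centre of its underside, z up. It lies flat on the table, its y to the robot's left within 25 degrees.
- case: Low grey slide-lid case, fixed, 204 (x) by 124 (y) by 47 mm high. Origin: centre of its underside; x, the slide, points away from the robot within 18 degrees. Its -x half is the bay: 92 (x) by 104 mm (y), centre x = -50 mm, y = 0, floor at z = 6 mm, walls 37 mm high, side lips 106 mm apart above. Its +x half is a closed black deck, top z = 36 mm, over which the cover slides.
- cover (a joint): Slide of the flat aluminium cover along the case's +x, in m: 0 = shut over the bay, 0.096 = fully back over the deck, bay all open. Captive in side grooves; starts shut or up to 25 mm ajar, moves with about 2 N, stays where left. Sheet 94 mm (x) by 114 mm (y), 4 mm thick, top 42 mm above the table.
- grip_bar (a point): Middle of the top of the black grip bar on the centre of the cover: 12 mm thick (case's x), 50 mm long (case's y), 22 mm high above the sheet; this point is 64 mm above the table. With the cover shut it lies at x = -49 mm, y = 0 of the case. Pinch it from above, fingers closing along the case's x.

How it is judged (in metres and radians):
On the way, in this order (a step that is already met when the one before it is completed fails the run):
1. the cover is slid back (at least 75 mm) (value of joint cover above 0.075 m), for 0.1 s.
2. the step block lies flat on the floor of the bay (x of step_block in the frame of case between -0.09 and -0.01 m and y of step_block in the frame of case between -0.04 and 0.04 m and z of step_block in the frame of case below 0.012 m and angle between step_block's own z axis and vertical below 0.17 rad), for 0.1 s.
3. the cover is shut (value of joint cover below 0.008 m), for 0.1 s.
At the end, for the whole second after the job is handed in: The cover is shut to within 8 mm, and the step block lies at rest inside the bay on its base, level within 10 degrees and within 6 mm of the bay's floor (all of step 2 and value of joint cover below 0.008 m and linear speed of step_block below 0.02 m/s); the robot touches nothing.
It also fails if it takes over 54 s, if anything falls off the work surface, if the arm or the gripper's body presses on something with over 40 N, if the wrist force passes 120 N, or if a joint passes its speed limit or range.

ROBOT

A 6-joint arm with a two-finger parallel gripper is mounted at the origin on a cart in front of the work surface, level with it; the furniture and walls round the work are solid. World frame = base frame: x ahead of the robot, y to its left, z up, the work surface at z = 0. Lengths are in mm, angles in degrees, forces in N, time in s.
With the tool pointing down it reaches from about 350 to 850 mm from the base axis. Payload 8.1 kg.
Tool frame: the origin (TCP) lies midway between the tips of the shut fingers; the grasp point (between the pads) lies 19 mm behind it; z points along the fingers, y is the line along which they close (so a half turn about z gives the same grasp; the last joint's range is limited). The gripper opens to 85 mm and grips with 20 to 120 N. Pads are 22 mm wide; open, the fingers measure 114 mm over their backs; the gripper's body (76 mm by 85 mm) begins 54 mm behind the grasp point. The pads swing forward as they close: fully open they stand 13 mm farther back than shut.
Start: joints at [-79.607, 7.471, 85.268, -0, 87.261, -4.893], TCP at [158.208, -578.771, 231.292] pointing down, gripper open.
Joint ranges: [-169.43, 169.43], [-51.17, 129.36], [1.28, 143.12], [-76.62, 256.62], [0, 156.53], [-152.29, 152.29]. Speed limits (degrees/s): [136.94, 136.94, 159.86, 180, 180, 180].

INTERFACE

Orientations are given as [roll, pitch, yaw] about the fixed x, y, z axes, in that order (R = Rz(yaw) Ry(pitch) Rx(roll)).
In Python, from bench import r, snapshot, sense gives the robot as it stands (r), with the cameras as plain functions and the readings as plain functions.
- The arm moves only by the tool step_hand, called after "Call:" as a command line: name --pt "numbers of a row" for each row, then --argument value for the rest. Schema: {"type":"object","properties":{"rows":{"type":"array","items":{"type":"array","items":{"type":"number"},"minItems":7,"maxItems":7},"minItems":1,"maxItems":8},"clamp_n":{"type":"number"},"only":{"type":"string"},"quiet":{"type":"boolean"},"lines":{"type":"string"}},"required":["rows"],"additionalProperties":false}. rows is a list of rows, 1 to 8 of them, each of 7 numbers: a rotation vector rx, ry, rz in degrees, then dx, dy, dz in mm, then the finger opening in mm; each row is the pose to reach, as a shift and turn from the pose commanded when the call began, along the tool's axes at that moment; what a row does not reach only later rows make up. A row lasts 1/8 s, in which the tool goes at most 62.5 mm and 10.7 degrees, less where a joint would pass 70% of its speed; a pose out of reach is approached as far as the arm can. The fingers move at their own pace and stop on an object; clamp_n is the grip in N (left out, the last holds). Time passes only in rows, so rows that do not move let the fingers close. The tool returns the time, the measured TCP pose, the force, the opening and the grip force at its end. only (a regular expression) keeps the lines of the reply that match it, lines (a string "A,B") keeps lines A to B, and quiet returns only ok. Input that does not fit is refused with a message, and nothing moves.
- sense(): the state, without advancing time (a new reading comes with each control period).
- snapshot(name): name is "scene" or "side" or "wrist"; returns a dict with "pixels" (420x560x3 uint8, blue, green, red), "fx", "fy", "cx", "cy" (pixels), "pose" (4x4, takes a point from camera to world coordinates). Camera axes: x right, y up, looking along -z (the intrinsics and any distortion apply to the point x, -y, -z); pixel columns grow to the right and rows downward; lengths in mm; the calibration is good to about 2 mm. A picture is of the moment at which its call begins. There is no depth.
- r.hand_in(): hands the job in; it is judged then, once.
The state is a dict: "time": time; "joint_pos": joint angles; "qd": joint speeds; "joint_efforts": joint torques, N m; "tool_pos": TCP position; "tcp_rot": TCP orientation; "ft_force": force on the tool from outside, world axes, zero at the start; "wrist_torque": the same for the moment, N m; "finger_gap": finger opening in mm; "grip_force": force on a finger pad.
Only numpy, scipy, OpenCV 4.12 (cv2) and the standard library are available. Lean on these libraries where they do the work, as an engineer would, in place of code of your own. Each camera call takes 0.05 s, during which the arm holds its last target. There are 200 camera calls.

## Working session

There is one attempt and no reset: what is moved stays moved. The work goes in short steps, Python scripts to look and compute and a tool call to move; the robot and the scene stay as the last step left them, time stands still between calls to the robot, and variables do not carry over. Pictures are saved under pics/ and viewed, at most 10 in all, crops included, and the job is handed in when it is done.

```bash
ls; mkdir -p pics
```

Create h.py:
```python
import numpy as np, cv2
from bench import r, snapshot, sense
def ray(s,u,v):
    d=np.array([(u-s["cx"])/s["fx"],-(v-s["cy"])/s["fy"],-1.0]); P=np.array(s["pose"]); return P[:3,3],P[:3,:3]@d
def onz(s,u,v,z):
    o,d=ray(s,u,v); return o+d*(z-o[2])/d[2]
def proj(s,p):
    P=np.array(s["pose"]); c=P[:3,:3].T@(np.array(p)-P[:3,3]); return s["cx"]-s["fx"]*c[0]/c[2], s["cy"]+s["fy"]*c[1]/c[2]
```

Run:
```python
from h import *
a=snapshot("scene");b=snapshot("side")
print({k:(v if k!="pixels" else 0) for k,v in a.items()});print(b["pose"])
cv2.imwrite("pics/a.png",a["pixels"]);cv2.imwrite("pics/b.png",b["pixels"]);print(sense())
```

```text
bench.py
pics
{'pixels': 0, 'fx': 541.501393979947, 'fy': 541.501393979947, 'cx': 277.0732412532758, 'cy': 201.51907179333475, 'pose': array([[-5.17548205e-01,  3.48402302e-01, -7.81511159e-01,
        -6.05050274e+02],
       [-8.55638951e-01, -2.05303636e-01,  4.75113042e-01,
         6.17073314e+02],
       [ 5.08339535e-03,  9.14585290e-01,  4.04361108e-01,
         6.60177205e+02],
       [ 0.00000000e+00,  0.00000000e+00,  0.00000000e+00,
         1.00000000e+00]])}
[[ 9.42761404e-01  1.34822264e-01 -3.04998184e-01  2.66545718e+02]
 [-3.32860419e-01  4.35655812e-01 -8.36306137e-01 -8.32202969e+02]
 [ 2.01215449e-02  8.89958971e-01  4.55596480e-01  4.92425409e+02]
 [ 0.00000000e+00  0.00000000e+00  0.00000000e+00  1.00000000e+00]]
{'time': 0.1, 'joint_pos': array([-7.96045693e+01,  7.51087364e+00,  8.53252867e+01,  2.42944848e-03,
        8.72612255e+01, -4.89235259e+00]), 'qd': array([-0.01091594, -0.11711643, -0.17860858,  0.14660922, -0.08192682,
       -0.02144697]), 'joint_efforts': array([ 3.27910704e-03, -5.70949566e+01, -5.01943409e+01, -1.02543513e-04,
        8.08174373e-03, -2.13105506e-05]), 'tool_pos': array([ 158.15216772, -578.25525525,  230.32682876]), 'tcp_rot': array([-1.79903176e+02, -1.07230748e-02,  1.52876561e+01]), 'ft_force': array([-0.01382146, -0.57739763, -0.28885667]), 'wrist_torque': array([ 0.02140055,  0.03079484, -0.01279395]), 'grip_force': 0.0, 'finger_gap': 85.46125881047128}
```

View pics/a.png

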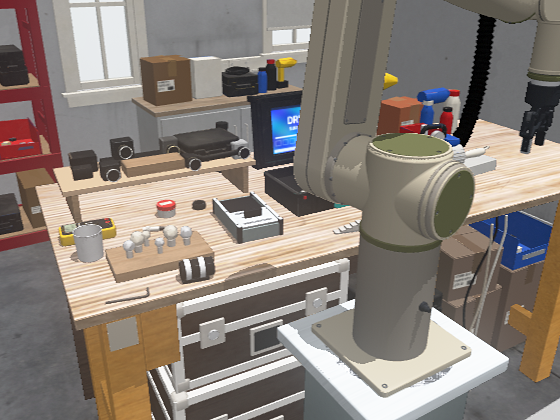

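View pics/b.png

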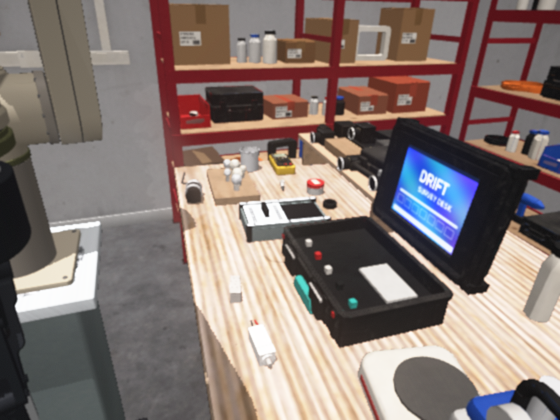

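Scene: case at about (247,217), staircase-like block partly hidden by the arm at (347,228). Side: case at (283,217), small grey block at (235,290). Next I'll cast rays and go look with the wrist camera.

Run:
```python
from h import *
a=snapshot("scene");b=snapshot("side");w=snapshot("wrist")
print(onz(a,347,228,10),onz(b,235,290,10),onz(a,247,217,42),onz(b,283,217,42))
T=sense(); P=w["pose"]; from scipy.spatial.transform import Rotation as R
Rt=R.from_euler("xyz",T["tcp_rot"],degrees=True).as_matrix()
print(Rt.round(2), Rt.T@(P[:3,3]-T["tool_pos"]), (Rt.T@P[:3,:3]).round(2), w["fx"])
o=np.vstack([cv2.resize(a["pixels"][180:255,190:390],(800,300),interpolation=2),cv2.resize(b["pixels"][190:310,200:520],(800,300),interpolation=2)])
cv2.imwrite("pics/c.png",o)
```

```text
[ 406.45435906 -217.43718541   10.        ] [ 405.94967269 -234.54567987   10.        ] [543.35809206  11.9059577   42.        ] [578.00598692 -35.76571056  42.        ]
[[ 0.96  0.26 -0.  ]
 [ 0.26 -0.96  0.  ]
 [ 0.   -0.   -1.  ]] [  72.06981323    0.755975   -141.76421344] [[ 0.    0.96  0.28]
 [ 1.   -0.    0.  ]
 [ 0.    0.28 -0.96]] 321.4529680260938
```

View pics/c.png

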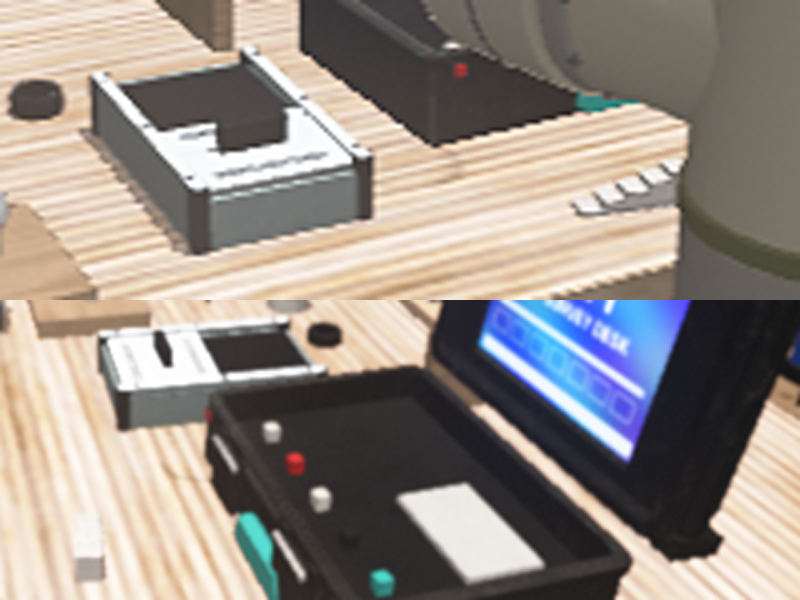

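Case centre is near (560,-10), block near (408,-225). I'll move above them for a wrist view.

Call:
step_hand --pt "0 0 -9 53 -50 -4 85" --pt "0 0 -18 105 -99 -8 85" --pt "0 0 -28 158 -149 -12 85" --pt "0 0 -37 210 -198 -16 85" --pt "0 0 -46 263 -248 -20 85" --pt "0 0 -56 315 -297 -23 85" --pt "0 0 -65 368 -347 -26 85" --pt "0 0 -74.7 421 -396 -30 85" --clamp_n 60

```text
time: 1.25
tool_pos: [419.3, -150.9, 257.7]
tcp_rot: [179.9, 0.0, 90.3]
ft_force: [1.0, -0.5, 0.2]
finger_gap: 84.5
grip_force: 0.0
```

Call:
step_hand --pt "0 0 0 0 0 0 85" --pt "0 0 0 0 0 0 85"

```text
time: 1.5
tool_pos: [418.5, -152.6, 257.3]
tcp_rot: [-180.0, 0.0, 90.0]
ft_force: [0.1, -0.8, 0.8]
finger_gap: 85.0
grip_force: 0.0
```

Run:
```python
from h import *
w=snapshot("wrist"); cv2.imwrite("pics/w1.png",w["pixels"]);print(sense()["joint_pos"])
```

```text
[-2.67074290e+01 -1.76905745e+01  1.06256966e+02 -2.73217467e-02
  9.14515747e+01 -2.66216952e+01]
```

View pics/w1.png

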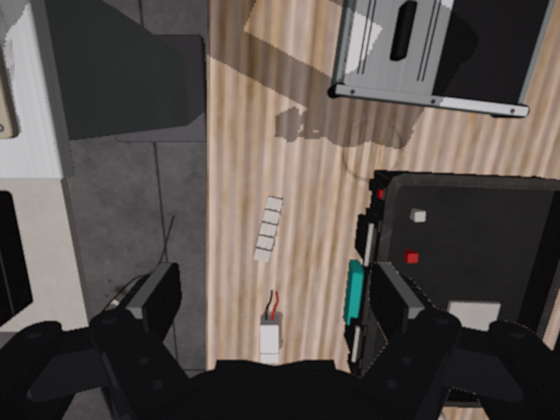

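Wrist view: stair block at (268,228), tall end towards the bottom; case rail from (337,92) to (525,111); grip bar near (404,30). Measuring these.

Create blk.py:
```python
from h import *
w=snapshot("wrist"); im=w["pixels"]; hsv=cv2.cvtColor(im,cv2.COLOR_BGR2HSV)
m=((hsv[...,1]<45)&(hsv[...,2]>70)).astype(np.uint8); m=cv2.morphologyEx(m,cv2.MORPH_CLOSE,np.ones((3,3)))
roi=np.zeros_like(m); roi[170:280,235:305]=1
c=max(cv2.findContours(m*roi,0,1)[0],key=cv2.contourArea)
print(cv2.contourArea(c)); b=cv2.boxPoints(cv2.minAreaRect(c)); b=b[np.argsort(b[:,1])]; print(b.round(1))
p=[onz(w,*b[0],3),onz(w,*b[1],3),onz(w,*b[2],25),onz(w,*b[3],25)]; print(np.round(p,1))
lo=(p[0]+p[1])/2; hi=(p[2]+p[3])/2; d=lo-hi; print("centre",(lo+hi)/2,"len",np.hypot(*d[:2]),"yaw of block y",np.degrees(np.arctan2(d[1],d[0])))
# bar
g=im.max(2); k=((g<60)).astype(np.uint8); k[75:]=0; k[:,:380]=0;k[:,425:]=0
c=max(cv2.findContours(k,0,1)[0],key=cv2.contourArea); rb=cv2.minAreaRect(c); print(rb); bb=cv2.boxPoints(rb); print(np.round([onz(w,*q,64)[:2] for q in bb],1))
q=[onz(w,u,v,47) for u,v in((337,92),(525,111))]; d=q[1]-q[0]; print(q,np.degrees(np.arctan2(d[1],d[0])),np.linalg.norm(d))
cv2.imwrite("pics/w2.png",np.hstack([cv2.resize(im[170:280,235:305],None,fx=5,fy=5),cv2.resize(im[0:110,320:420],None,fx=4,fy=5)]))
```

```bash
python3 blk.py
```

```text
1209.5
[[260.7 194.3]
 [283.8 197.2]
 [251.  272. ]
 [274.1 274.9]]
[[ 400.8 -179.6    3. ]
 [ 430.2 -183.4    3. ]
 [ 387.9 -277.    25. ]
 [ 417.7 -281.2   25. ]]
centre [ 409.1456457  -230.28403034   14.        ] len 98.44871637091333 yaw of block y 82.59879070614595
((402.9340515136719, 29.177593231201172), (16.24746322631836, 62.42597579956055), 11.633633613586426)
[[527.6 -30.9]
 [534.   20.1]
 [548.8  17.5]
 [543.1 -33.8]]
[array([482.99096765, -60.23501278,  47.        ]), array([680.97867672, -79.23021131,  47.        ])] -5.480257971734223 198.89683383174963
```

View pics/w2.png

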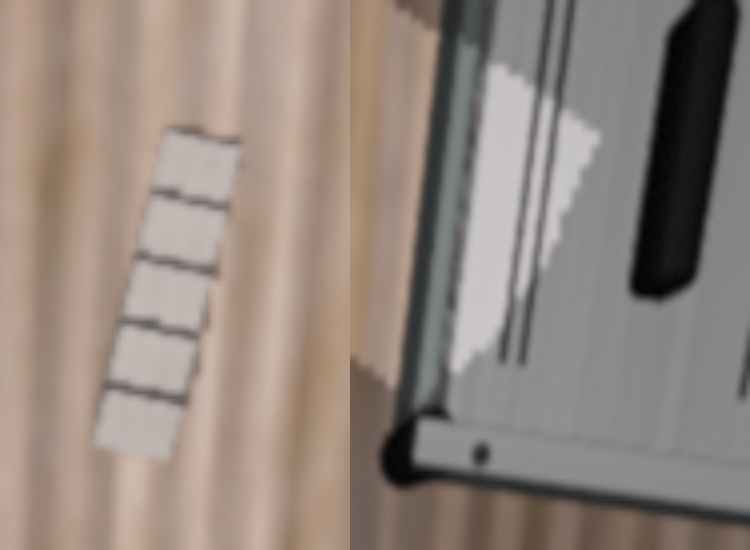

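Call:
step_hand --pt "0 0 2 31 41 26 85" --pt "0 0 4 62 82 52 85" --pt "0 0 5.5 93 122 77 85" --pt "0 0 5.5 93 122 77 85" --pt "0 0 5.5 93 122 77 85"

```text
time: 2.22
tool_pos: [540.1, -61.2, 180.2]
tcp_rot: [-179.9, 0.0, 84.4]
ft_force: [-0.1, -0.9, -0.3]
finger_gap: 85.0
grip_force: 0.0
```

Run:
```python
from h import *
w=snapshot("wrist"); cv2.imwrite("pics/w3.png",w["pixels"]);np.save("w3.npy",np.array([w],dtype=object),allow_pickle=True)
b=dict(pose=None)
```

```text
(no output)
```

View pics/w3.png

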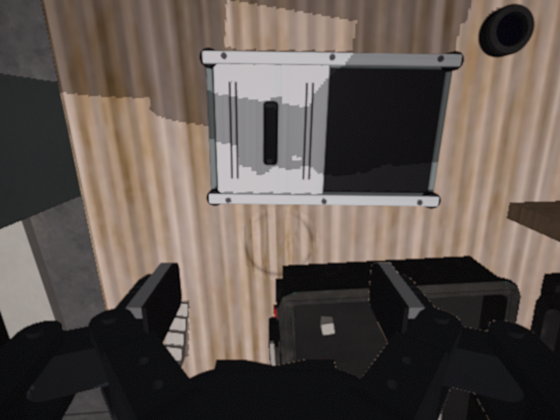

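Case fills (203,50)-(462,207); bar from (271,101) to (270,164); the cover is slightly ajar or shut.

Run:
```python
from h import *
w=np.load("w3.npy",allow_pickle=True)[0]; im=w["pixels"]
k=(im.max(2)<75).astype(np.uint8); k[:90]=0;k[175:]=0;k[:,:255]=0;k[:,:]=k; k[:,290:]=0
c=max(cv2.findContours(k,0,1)[0],key=cv2.contourArea); print(cv2.boundingRect(c),cv2.minAreaRect(c)[0])
x,y,ww,h=cv2.boundingRect(c)
for q in((x+ww/2,y),(x+ww/2,y+h),(x,y+h/2),(x+ww,y+h/2)): print(onz(w,*q,64).round(1))
tl,tr,bl,br=[onz(w,*q,47) for q in((203,54),(462,60),(209,199),(438,202))]
print(np.round([tl,tr,bl,br],1)); 
for d in(tr-tl,br-bl): print(np.degrees(np.arctan2(d[1],d[0])),np.linalg.norm(d))
print("mean",(tl+tr+bl+br)/4)
B=[[268.6,195.6],[283,197.6],[254.2,259.6],[268.6,262.4]]
W=dict(w); 
P=np.array(w["pose"]); 
# first view pose: undo: camera offset in tool, tool at (418.5,-152.6,257.3) yaw 90
from scipy.spatial.transform import Rotation as R
T=sense(); Rt=R.from_euler("xyz",T["tcp_rot"],degrees=True).as_matrix(); R1=R.from_euler("xyz",[180,0,90],degrees=True).as_matrix()
N=np.eye(4); N[:3,:3]=R1@Rt.T@P[:3,:3]; N[:3,3]=np.array([418.5,-152.6,257.3])+R1@Rt.T@(P[:3,3]-T["tool_pos"]); W["pose"]=N
for z in(0,5):
  p=[onz(W,*B[0],z),onz(W,*B[1],z),onz(W,*B[2],25),onz(W,*B[3],25)]; lo=(p[0]+p[1])/2; hi=(p[2]+p[3])/2; d=lo-hi; print(np.round(p,1),((lo+hi)/2).round(1),np.hypot(*d[:2]),np.degrees(np.arctan2(d[1],d[0])))
```

```text
(263, 101, 15, 64) (270.0, 132.5)
[545.3  19.5  64. ]
[540.3 -29.1  64. ]
[537.   -3.6  64. ]
[548.7  -4.7  64. ]
[[496.1  60.   47. ]
 [697.8  35.8  47. ]
 [482.6 -56.3  47. ]
 [684.2 -78.8  47. ]]
-6.822661328403944 203.05256247315774
-6.365300685599809 202.81089676056797
mean [590.18635629  -9.85003357  47.        ]
[[ 410.6 -180.8    0. ]
 [ 429.  -183.4    0. ]
 [ 392.4 -258.2   25. ]
 [ 410.7 -262.1   25. ]] [ 410.7 -221.1   12.5] 80.18495856221324 76.86282426314673
[[ 410.7 -179.5    5. ]
 [ 428.8 -182.1    5. ]
 [ 392.4 -258.2   25. ]
 [ 410.7 -262.1   25. ]] [ 410.6 -220.5   15. ] 81.41496423625188 77.07172280053334
```

Call:
step_hand --pt "0 0 0.7 38 -2 40 85" --pt "0 0 0.7 56.7 -2.8 90 60" --pt "0 0 0.7 56.7 -2.8 120 50" --pt "0 0 0.7 56.7 -2.8 134 40" --pt "0 0 0.7 56.7 -2.8 134 40" --pt "0 0 0.7 56.7 -2.8 134 0" --pt "0 0 0.7 56.7 -2.8 134 0" --pt "0 0 0.7 56.7 -2.8 134 0" --clamp_n 50

```text
time: 3.28
tool_pos: [544.9, -3.6, 48.6]
tcp_rot: [179.8, 0.0, 83.8]
ft_force: [-1.3, -2.1, 7.4]
finger_gap: 10.5
grip_force: 49.5
```

Call:
step_hand --pt "0 0 0 0 0 0 0" --pt "0 0 0 0 0 0 0"

```text
time: 3.52
tool_pos: [544.9, -3.6, 48.6]
tcp_rot: [179.8, 0.0, 83.8]
ft_force: [-1.2, -1.1, 7.1]
finger_gap: 10.7
grip_force: 49.6
```

Call:
step_hand --pt "0 0 0 0 10 0 0" --pt "0 0 0 0 30 0 0" --pt "0 0 0 0 50 0 0" --pt "0 0 0 0 70 0 0" --pt "0 0 0 0 85 0 0" --pt "0 0 0 0 93 0 0" --pt "0 0 0 0 93 0 0" --pt "0 0 0 0 93 0 0"

```text
time: 4.53
tool_pos: [636.1, -13.8, 48.6]
tcp_rot: [180.0, 0.0, 83.8]
ft_force: [-7.9, -2.8, 11.6]
finger_gap: 10.8
grip_force: 50.8
```

Call:
step_hand --pt "0 0 0 0 0 0 45" --pt "0 0 0 0 0 0 45" --pt "0 0 0 0 0 -40 45" --pt "0 0 0 0 0 -95 45" --pt "0 0 2 -52 -42 -110 45" --pt "0 0 4 -100 -82 -110 45" --pt "0 0 6 -150 -122 -110 45" --pt "0 0 6.9 -195 -158 -110 45"

```text
time: 5.52
tool_pos: [458.0, -189.1, 156.6]
tcp_rot: [179.9, 0.0, 76.9]
ft_force: [0.9, -2.0, 0.2]
finger_gap: 44.7
grip_force: 0.0
```

Call:
step_hand --pt "0 0 0 -48 -38 0 45" --pt "0 0 0 -66 -43 0 45" --pt "0 0 0 -66 -43 0 45" --pt "0 0 0 -66 -43 0 45"

```text
time: 6.02
tool_pos: [402.9, -242.2, 156.4]
tcp_rot: [180.0, -0.0, 76.9]
ft_force: [-0.1, 0.2, -0.3]
finger_gap: 44.8
grip_force: 0.0
```

Run:
```python
from h import *
w=snapshot("wrist"); im=w["pixels"];np.save("w4.npy",np.array([w],dtype=object),allow_pickle=True)
u,v=map(int,proj(w,(411,-221,12)));print(u,v)
y0=max(v-75,0);x0=max(u-100,0);print(x0,y0)
cv2.imwrite("pics/w4.png",cv2.resize(im[y0:y0+150,x0:x0+200],None,fx=4,fy=4))
```

```text
277 171
177 96
```

View pics/w4.png

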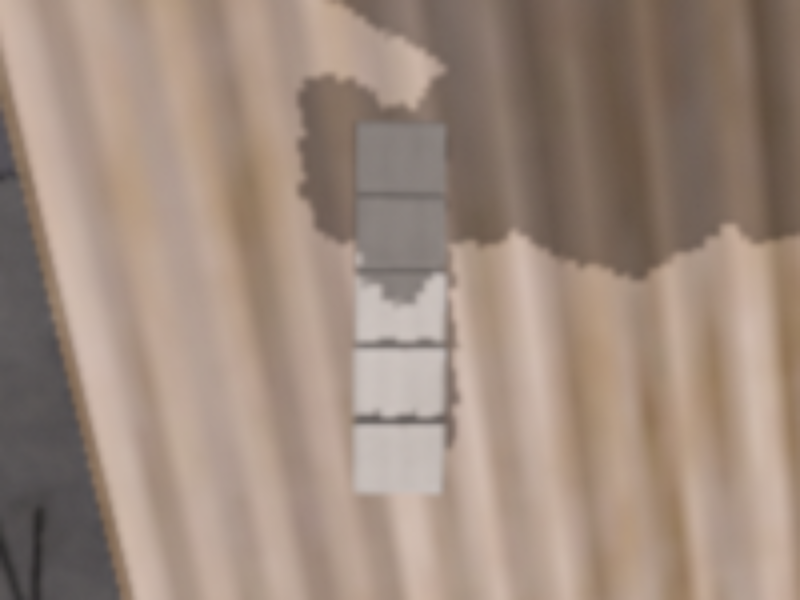

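Block is upright and aligned in the crop: low end at (357..445,123), tall end at (353..442,493).

Run:
```python
from h import *
w=np.load("w4.npy",allow_pickle=True)[0]; f=lambda u,v,z:onz(w,177+u/4,96+v/4,z)
lo=f(401,123,4); hi=f(397.5,493,25); d=lo-hi; n=np.hypot(*d[:2]); c=(lo+hi)/2; e=d[:2]/n
a=np.arctan2(d[1],d[0]); t=sense()["tool_pos"]; g=c[:2]-12*e; print(c,n,np.degrees(a),g)
y=np.radians(76.9); D=g-t[:2]; print(D@[np.cos(y),np.sin(y)],D@[np.sin(y),-np.cos(y)],t)
```

```text
[ 410.13993533 -222.34583922   14.5       ] 79.51497216932991 76.34940732179092 [ 407.30793208 -234.00687509]
8.712038977441214 2.345365003102236 [ 403.0490079  -241.96061164  156.37665028]
```

Call:
step_hand --pt "0 0 0.5 8.7 2.5 60 45" --pt "0 0 0.5 8.7 2.5 110 45" --pt "0 0 0.5 8.7 2.5 135 45" --pt "0 0 0.5 8.7 2.5 146 45" --pt "0 0 0.5 8.7 2.5 151 45" --pt "0 0 0.5 8.7 2.5 151 45" --clamp_n 40

```text
time: 6.82
tool_pos: [407.7, -235.0, 6.2]
tcp_rot: [179.9, 0.0, 76.4]
ft_force: [-0.1, 0.1, -0.1]
finger_gap: 45.0
grip_force: 0.0
```

Call:
step_hand --pt "0 0 0 0 0 0 20" --pt "0 0 0 0 0 0 0" --pt "0 0 0 0 0 0 0" --pt "0 0 0 0 0 0 0"

```text
time: 7.32
tool_pos: [407.8, -235.5, 6.7]
tcp_rot: [179.9, 0.0, 76.4]
ft_force: [-1.4, 0.3, 7.3]
finger_gap: 19.0
grip_force: 40.1
```

Call:
step_hand --pt "0 0 0 0 0 -20 0" --pt "0 0 0 0 0 -70 0" --pt "0 0 0 0 0 -120 0" --pt "0 0 -2 50 15 -125 0" --pt "0 0 -4 100 31 -125 0" --pt "0 0 -6 150 47 -125 0" --pt "0 0 -7.3 200 62 -125 0" --pt "0 0 -7.3 238 75 -125 0" --clamp_n 60

```text
time: 8.32
tool_pos: [536.4, -19.1, 130.5]
tcp_rot: [180.0, -0.0, 83.8]
ft_force: [0.3, -0.8, -1.3]
finger_gap: 18.1
grip_force: 59.0
```

Call:
step_hand --pt "0 0 0 4 1 0 0" --pt "0 0 0 4 1 0 0"

```text
time: 8.57
tool_pos: [536.8, -17.2, 130.1]
tcp_rot: [-180.0, 0.0, 83.7]
ft_force: [0.7, -0.2, -1.4]
finger_gap: 18.3
grip_force: 59.1
```

Run:
```python
from h import *
w=snapshot("wrist"); cv2.imwrite("pics/w5.png",w["pixels"])
```

```text
(no output)
```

View pics/w5.png

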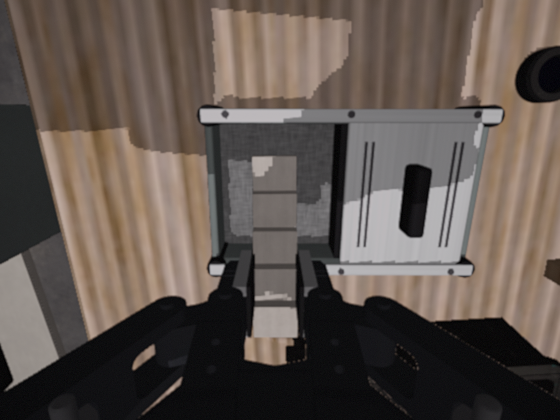

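Block held level, bay fully open below it (bay spans x 215–335 px). Lowering.

Call:
step_hand --pt "0 0 0 0 2.3 40 0" --pt "0 0 0 0 2.3 75 0" --pt "0 0 0 0 2.3 95 0" --pt "0 0 0 0 2.3 106 0" --pt "0 0 0 0 2.3 112 0" --pt "0 0 0 0 2.3 115 0" --pt "0 0 0 0 2.3 116.5 0" --pt "0 0 0 0 2.3 116.5 0"

```text
time: 9.62
tool_pos: [539.9, -17.4, 14.4]
tcp_rot: [180.0, -0.0, 83.7]
ft_force: [-0.1, 0.1, -0.3]
finger_gap: 18.6
grip_force: 59.1
```

Call:
step_hand --pt "0 0 0 0 0 1.2 0" --pt "0 0 0 0 0 1.2 0" --pt "0 0 0 0 0 1.2 28" --pt "0 0 0 0 0 1.2 36" --pt "0 0 0 0 0 1.2 36" --pt "0 0 0 0 0 -15 36" --pt "0 0 0 0 0 -60 36" --pt "0 0 0 0 0 -115 36"

```text
time: 10.62
tool_pos: [538.6, -17.3, 130.1]
tcp_rot: [-179.9, -0.0, 83.7]
ft_force: [0.8, 0.1, 0.8]
finger_gap: 36.1
grip_force: 0.0
```

Call:
step_hand --pt "0 0 0 0 20 0 45" --pt "0 0 0 4 55 0 45" --pt "0 0 0 7 96 0 45" --pt "0 0 0 7 96 0 45"

```text
time: 11.12
tool_pos: [637.6, -21.2, 129.3]
tcp_rot: [180.0, -0.0, 83.7]
ft_force: [-0.5, -0.0, -0.8]
finger_gap: 44.9
grip_force: 0.0
```

Run:
```python
from h import *
w=snapshot("wrist"); cv2.imwrite("pics/w6.png",w["pixels"])
```

```text
(no output)
```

View pics/w6.png

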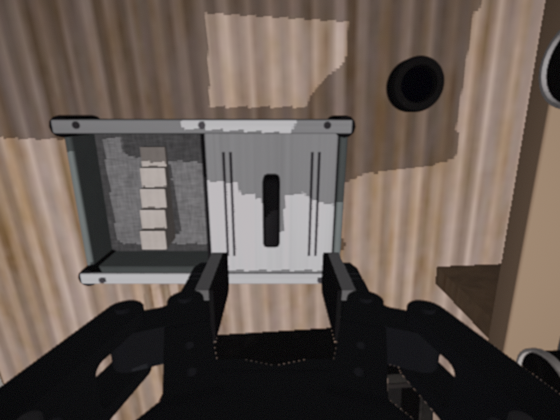

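Block lies flat in the bay at (153,200); bar at (271,210). Regrip the bar and shut.

Call:
step_hand --pt "0 0 0 7.2 -2.3 30 45" --pt "0 0 0 7.2 -2.3 60 45" --pt "0 0 0 7.2 -2.3 76 45" --pt "0 0 0 7.2 -2.3 80.5 45" --pt "0 0 0 7.2 -2.3 80.5 0" --pt "0 0 0 7.2 -2.3 80.5 0" --pt "0 0 0 7.2 -2.3 80.5 0" --pt "0 0 0 7.2 -2.3 80.5 0" --clamp_n 50

```text
time: 12.18
tool_pos: [635.4, -13.8, 50.1]
tcp_rot: [179.8, 0.0, 83.7]
ft_force: [-1.6, -0.4, 6.9]
finger_gap: 10.1
grip_force: 50.6
```

Call:
step_hand --pt "0 0 0 0 -10 0 0" --pt "0 0 0 0 -30 0 0" --pt "0 0 0 0 -50 0 0" --pt "0 0 0 0 -70 0 0" --pt "0 0 0 0 -85 0 0" --pt "0 0 0 0 -93 0 0" --pt "0 0 0 0 -97 0 0" --pt "0 0 0 0 -97 0 0"

```text
time: 13.18
tool_pos: [540.5, -3.3, 50.2]
tcp_rot: [179.6, -0.0, 83.7]
ft_force: [8.7, -1.5, -0.6]
finger_gap: 10.3
grip_force: 50.1
```

Call:
step_hand --pt "0 0 0 0 -1.5 0 0" --pt "0 0 0 0 -1.5 0 0"

```text
time: 13.42
tool_pos: [540.4, -3.3, 50.2]
tcp_rot: [179.4, -0.0, 83.7]
ft_force: [16.4, -0.8, -6.9]
finger_gap: 10.5
grip_force: 49.3
```

Call:
step_hand --pt "0 0 0 0 1.5 0 45" --pt "0 0 0 0 1.5 0 45" --pt "0 0 0 0 1.5 0 45" --pt "0 0 0 0 1.5 -30 45" --pt "0 0 0 0 1.5 -80 45" --pt "0 0 0 -40 1.5 -120 45" --pt "0 0 0 -60 1.5 -130 45" --pt "0 0 0 -60 1.5 -130 45"

```text
time: 14.42
tool_pos: [531.2, -63.8, 178.6]
tcp_rot: [180.0, 0.0, 83.6]
ft_force: [0.0, 0.5, -0.1]
finger_gap: 44.9
grip_force: 0.0
```

Run:
```python
from h import *
w=snapshot("wrist"); cv2.imwrite("pics/w7.png",w["pixels"])
```

```text
(no output)
```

View pics/w7.png

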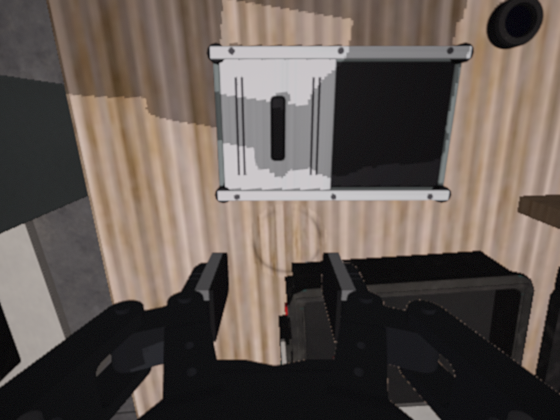

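The cover is shut against its stop (bar at (278,128)) and the gripper is clear, so I'm handing in.

```bash
python3 -c "
from bench import r, snapshot, sense
print(r.hand_in())"
```

```text
the job is handed in; nothing more can be done
None
```

The job is handed in: the step block was seen lying flat on the bay floor, the cover is shut against its stop, and the gripper is clear, about 14.5 s into the 54 s; the interface returned no verdict.

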